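# Bring the pegged pump jar over the drip tray and hold the carousel

### The arm

A 6-joint arm with a two-finger parallel gripper is mounted at the origin on the work surface. World frame = base frame: x ahead of the robot, y to its left, z up, the work surface at z = 0. Lengths are in m, angles in rad, forces in N, time in s.
With the tool pointing down it reaches from about 0.3 to 0.85 m from the base axis. Payload 5.4 kg.
Tool frame: the origin (TCP) lies between the finger pads, 19 mm behind the fingertips; this is the grasp point; z points along the fingers, y is the line along which they close (so a half turn about z gives the same grasp; the last joint's range is limited). The gripper opens to 85 mm and grips with 20 to 120 N. Pads are 22 mm wide; open, the fingers measure 114 mm over their backs; the gripper's body (76 mm by 85 mm) begins 54 mm behind the grasp point. The pads swing forward as they close: fully open they stand 13 mm farther back than shut.
Start: joints at [0.902, 0.158, 1.597, -0, 1.386, -0.21], TCP at [0.255, 0.516, 0.25] pointing down, gripper open.
Joint ranges: [-2.91, 2.91], [-0.94, 2.29], [0.18, 2.7], [-1.29, 4.43], [0.17, 2.64], [-3, 3]. Speed limits (rad/s): [2.57, 2.57, 3.14, 3.14, 3.14, 3.14].

### API

Orientations are given as a unit quaternion [x, y, z, w].
In Python, from plant import sense, imaging, env gives the robot as it stands.
- The arm moves only by the tool jog_arm, never from a script. Its argument "moves" is a list of rows, each a list of 3 entries, a list of its own where there are three numbers: the shift along the tool's x, y, z each as a share of 0.2 m, from -1 to 1, then the turn, a rotation vector about the tool's x, y, z each as a share of pi/2 rad, from -1 to 1, then the finger opening in mm, from 0 to 85.4. In form: [[[x, y, z], [rx, ry, rz], claw], ...]. A call has 1 to 10 rows; each row is the pose to reach, as a shift and turn from the pose commanded when the call began, along the tool's axes at that moment; what a row does not reach only later rows make up. A row lasts 1/10 s, in which the tool goes at most 50 mm and 8.59 degrees, less where a joint would pass 70% of its speed; a pose out of reach is approached as far as the arm can. A call with a number of a shift or a turn outside -1 to 1 is refused whole. A call with a gripper value outside its range is refused whole. The fingers move at their own pace and stop on an object; "grip_force" is the grip in N (left out, the last holds). Time passes only in rows, so rows that repeat a pose let the fingers close. It gives the time, the measured TCP pose, the force, the opening and the grip force at its end, in the units of the state.
- sense(): the state, without advancing time (a new reading comes with each control period).
- imaging.capture(name): name is "scene" or "top"; returns a dict with "pixels" (480x640x3 uint8, red, green, blue), "mtx" (3x3 intrinsics, pixels), "D" ([k1, k2, p1, p2, k3] as OpenCV has them; the pictures are not rectified), "pose" (4x4, takes a point from camera to world coordinates). Camera axes: x right, y up, looking along -z (the intrinsics and any distortion apply to the point x, -y, -z); pixel columns grow to the right and rows downward; lengths in m; the calibration is good to about 2 mm. A picture is of the moment at which its call begins. There is no depth.
- env.sign_off(): hands the job in; it is judged then, once.
Trained networks look in a picture, given as the dict that the camera call returned (one of the last four; its "shot" number tells which), for a name from the list of things; names that differ only in an ending like _2 or _b are one class to them, and where a whole thing is asked for, a point or a joint stands for the part that bears it (a point fixed in the world has none). Each returns a list of dicts, best first, with "p" (0 to 1); they miss things now and then, are a little off and sometimes report something else, mostly with a low value. They report only what shows in the picture. A call takes as long as a camera call.
- imaging.boxes_of(picture, thing): "position" ([column, row] as shares, 0 to 1, of the picture: columns of its width, rows of its height, amid what is visible of it).
- imaging.regions_of(picture, thing): "pixels" (480x640 bool, what is visible of it) and "position" ([column, row] as shares, 0 to 1, of the picture: columns of its width, rows of its height, amid what is visible of it).
The state is a dict: "t": time; "joint_positions": joint angles; "qvel": joint speeds; "effort": joint torques, N m; "position": TCP position; "ee_rot": TCP orientation; "contact_force": force on the tool from outside, world axes, zero at the start; "torque": the same for the moment, N m; "gripper_width": opening from 0.0 (shut) to 1.0 (fully open); "finger_force": force on a finger pad.
Only numpy, scipy, OpenCV 4.12 (cv2) and the standard library are available. Lean on these libraries where they do the work, as an engineer would, in place of code of your own. Each camera call takes 0.05 s, during which the arm holds its last target. There are 200 camera calls.

### The job

I want to pump from the jar that has a wooden clothes peg clipped to its spout. Take the jar carousel by the handle on top, turn it smoothly, letting go and re-gripping as often as you need, until that jar's spout is over the middle of the drip tray at the carousel's front, and finish with the gripper still closed on the handle, holding the turntable still there while I pump. Every jar must stay standing where it is on the turntable, and nothing else on the table is to be disturbed.

Things in the scene. Friction and masses are not known exactly. Their poses are not given: they have to be found in the camera images.
- carousel_base: fixed round steel foot of the jar carousel, 210 mm diameter, 14 mm high, with an oblong steel drip tray fixed to its front. Its origin lies on the table, on the turntable's upright axis. Its -x axis points to the front, through the middle of the drip tray; z up. The foot never moves, but stands turned up to 30 degrees from facing the robot
- drip_tray (a point): middle of the drip tray's mouth: tray 62 x 124 mm (the long side across the front), 22 mm high, middle 178 mm in front of the turntable's axis
- turntable (a joint): angle of the turntable, rad: 0 at the start, growing anticlockwise seen from above; turns endlessly both ways and stays where it is left (bearing friction about 0.1 N m). White disc with rubber mat, 284 mm across, rim top 50 mm and mat 28 mm above the table; five jars stand loose on the mat, centres 98 mm from the axis, 72 degrees apart, tops under 150 mm, pumps under 200 mm above the table
- handle: handle of the carousel, turning with it: level white grip bar 88 mm long (its x axis), 18 thick (y), 22 high (z), on a D-shaped steel bail (8 mm rod, in the bar's plane, down to 60 mm below it) and a 14 mm central post. Origin: middle of the bar, on the turntable's axis, 205 mm above the table. Its -x end points to the pegged jar. Fingers have free room round and below the bar
- pegged_jar: the wanted jar: round white jar, 74 mm diameter, body 96 mm tall, with a steel pump on top (166 mm tall in all) whose spout points outwards, away from the handle, and a wooden clothes peg (72 x 10 x 17 mm) clipped across the spout, rising sideways, its end some 225 mm above the table. Origin: centre of its underside; its -x axis points along the spout; stands loose on the turntable
- spout (a point): tip of the pegged jar's spout, 74 mm from the jar's middle along its -x, about 172 mm from the turntable's axis and 169 mm above the table
- plain_pump_jar: the same jar and pump without a clothes peg, two places round from the pegged jar; origin: centre of its underside. A bystander on the turntable
- lid_jar_a: round white jar, 75 mm diameter, with a flat steel screw lid and a small button on it; 110 mm tall in all; origin: centre of its underside. A bystander on the turntable
- lid_jar_b: round white jar, 75 mm diameter, with a flat steel screw lid and a small button on it; 118 mm tall in all; origin: centre of its underside. A bystander on the turntable
- lid_jar_c: round white jar, 75 mm diameter, with a flat steel screw lid and a small button on it; 98 mm tall in all; origin: centre of its underside. A bystander on the turntable
- dosing_cup: clear dosing cup, 62 mm across, 55 mm tall, near the drip tray; origin: centre of its underside. Leave alone
- brush: wooden brush, 190 mm long, lying near the drip tray; origin: under its middle. Leave alone
- detergent_jug: big detergent jug with handle, 85 x 150 x 246 mm, left of the carousel; origin: centre of its underside. Leave alone
- softener: round bottle, 72 mm diameter, 230 mm tall, right of the carousel; origin: centre of its underside. Leave alone
- spray_bottle: spray bottle, 68 mm diameter, 226 mm tall, left of the carousel; origin: centre of its underside. Leave alone

How it is judged:
At the end, for the whole second after the job is handed in: Pegged jar's spout over the drip tray, within 15 mm of its middle line; turntable still (under 0.04 rad/s); the handle bar between the closed fingers (TCP within 10 mm of its mid-plane), over 10 N on it; all jars upright on the turntable, pump jars within 30 mm of their places on it (y of spout in the frame of carousel_base between -0.015 and 0.015 m and x of spout in the frame of carousel_base between -0.205 and -0.15 m and velocity of joint turntable between -0.04 and 0.04 rad/s and contact force between the fingers and handle above 10 N and y of the grasp point in the frame of handle between -0.01 and 0.01 m and z of the grasp point in the frame of handle between -0.03 and 0.024 m and x of the grasp point in the frame of handle between -0.055 and 0.055 m and x of pegged_jar in the frame of handle between -0.128 and -0.068 m and y of pegged_jar in the frame of handle between -0.03 and 0.03 m and x of plain_pump_jar in the frame of handle between 0.0493 and 0.1093 m and y of plain_pump_jar in the frame of handle between -0.0876 and -0.0276 m and horizontal distance between lid_jar_a and handle between 0.07 and 0.125 m and horizontal distance between lid_jar_b and handle between 0.07 and 0.125 m and horizontal distance between lid_jar_c and handle between 0.07 and 0.125 m and angle between each of pegged_jar, plain_pump_jar, lid_jar_a, lid_jar_b, lid_jar_c's own z axis and vertical below 0.1 rad and z of each of pegged_jar, plain_pump_jar, lid_jar_a, lid_jar_b, lid_jar_c in the frame of handle below -0.166 m); the arm keeps its last pose, push and grip.
It fails at once if A jar on the carousel is tipped over or lifted off the turntable (angle between any of pegged_jar, plain_pump_jar, lid_jar_a, lid_jar_b, lid_jar_c's own z axis and vertical above 0.3 rad or height (world z) of any of pegged_jar, plain_pump_jar, lid_jar_a, lid_jar_b, lid_jar_c above 0.055 m or height (world z) of any of pegged_jar, plain_pump_jar, lid_jar_a, lid_jar_b, lid_jar_c below 0.01 m).
It fails at once if The fingers or the arm push a jar instead of turning the handle (contact force between any of the arm, the fingers and pegged_jar above 8 N or contact force between any of the arm, the fingers and plain_pump_jar above 8 N or contact force between any of the arm, the fingers and lid_jar_a above 8 N or contact force between any of the arm, the fingers and lid_jar_b above 8 N or contact force between any of the arm, the fingers and lid_jar_c above 8 N).
It fails at once if Something else on the table is pushed more than 30 mm (distance of any of dosing_cup, brush, detergent_jug, softener, spray_bottle from where it was at the start of the episode above 0.03 m).
It also fails if it takes over 48 s, if anything falls off the work surface, if the arm or the gripper's body presses on something with over 40 N, if the wrist force passes 120 N, or if a joint passes its speed limit or range.

## Working session

There is one attempt and no reset: what is moved stays moved. The work goes in short steps, Python scripts to look and compute and a tool call to move; the robot and the scene stay as the last step left them, time stands still between calls to the robot, and variables do not carry over. Pictures are saved under pics/ and viewed, at most 10 in all, crops included, and the job is handed in when it is done.

Besides the shell and the picture viewer there is one more tool, called in YAML: its name, and indented under it one key for each argument. jog_arm: Moves the arm, as the interface text tells. Its arguments: {"type":"object","properties":{"moves":{"type":"array","items":{"type":"array"}},"grip_force":{"type":"number"}},"required":["moves"]}

```bash
mkdir -p pics; cat > h.py <<'E'
import numpy as np, cv2
from plant import sense, imaging, env
def ray(p,uv):
    n=cv2.undistortPoints(np.array([[uv]],float),np.array(p["mtx"]),np.array(p["D"],float))[0,0]
    T=np.array(p["pose"]); d=T[:3,:3]@np.array([n[0],-n[1],-1.0]); return T[:3,3],d
def atz(p,uv,z):
    o,d=ray(p,uv); return o+d*(z-o[2])/d[2]
def proj(p,P):
    T=np.array(p["pose"]); c=(np.array(P,float).reshape(-1,3)-T[:3,3])@T[:3,:3]; c=c*[1,-1,-1]
    return cv2.projectPoints(c,np.zeros(3),np.zeros(3),np.array(p["mtx"]),np.array(p["D"],float))[0][:,0]
E
python3 - <<'E'
from h import *
a=imaging.capture("scene");b=imaging.capture("top")
for n,p in(("scene",a),("top",b)):
    cv2.imwrite(f"pics/{n}0.png",p["pixels"][:,:,::-1])
    print(n,np.round(p["pose"],3).tolist())
    for t,z in(("handle",.205),("drip_tray",.022),("carousel_base",0),("pegged_jar",.1),("plain_pump_jar",.1),("spout",.169),("dosing_cup",.03),("brush",.01),("detergent_jug",.12),("softener",.12),("spray_bottle",.12)):
        for r in imaging.boxes_of(p,t)[:2]:
            uv=np.array(r["position"])*[640,480]; print(t,round(r["p"],2),uv.round(),atz(p,uv,z).round(3))
s=sense();print(s["t"],s["position"],s["ee_rot"])
E
```

```text
scene [[-0.633, -0.615, 0.47, 1.125], [0.774, -0.501, 0.387, 0.474], [-0.003, 0.608, 0.794, 1.051], [0.0, 0.0, 0.0, 1.0]]
handle 0.91 [286. 209.] [ 0.619 -0.031  0.205]
drip_tray 0.64 [356. 216.] [ 0.423 -0.003  0.022]
drip_tray 0.32 [250. 206.] [ 0.555 -0.209  0.022]
carousel_base 0.78 [355. 218.] [ 0.415 -0.011  0.   ]
pegged_jar 0.7 [250. 206.] [ 0.597 -0.158  0.1  ]
plain_pump_jar 0.94 [301. 275.] [0.662 0.04  0.1  ]
spout 0.74 [250. 209.] [ 0.64  -0.107  0.169]
dosing_cup 0.59 [393. 272.] [0.5   0.153 0.03 ]
brush 0.62 [261. 178.] [ 0.466 -0.26   0.01 ]
brush 0.35 [520. 324.] [0.43  0.422 0.01 ]
detergent_jug 0.69 [469. 372.] [0.642 0.403 0.12 ]
detergent_jug 0.63 [159. 177.] [ 0.672 -0.358  0.12 ]
softener 0.98 [159. 180.] [ 0.68  -0.352  0.12 ]
spray_bottle 0.6 [522. 323.] [0.5   0.429 0.12 ]
top [[-0.029, 0.992, -0.126, 0.454], [-1.0, -0.028, 0.008, 0.045], [0.005, 0.126, 0.992, 1.123], [0.0, 0.0, 0.0, 1.0]]
handle 0.64 [365. 239.] [ 0.597 -0.037  0.205]
drip_tray 0.62 [349. 329.] [ 0.432 -0.011  0.022]
carousel_base 0.94 [348. 331.] [ 0.428 -0.009  0.   ]
pegged_jar 0.85 [415. 245.] [ 0.598 -0.146  0.1  ]
plain_pump_jar 0.74 [320. 218.] [0.661 0.044 0.1  ]
spout 0.77 [415. 243.] [ 0.592 -0.135  0.169]
spout 0.67 [133. 300.] [0.5   0.401 0.169]
dosing_cup 0.78 [274. 294.] [0.511 0.148 0.03 ]
dosing_cup 0.6 [146. 232.] [0.653 0.427 0.03 ]
brush 0.94 [463. 307.] [ 0.472 -0.264  0.01 ]
brush 0.73 [273. 297.] [0.506 0.152 0.01 ]
detergent_jug 0.87 [146. 236.] [0.63  0.395 0.12 ]
softener 0.76 [521. 208.] [ 0.666 -0.364  0.12 ]
softener 0.22 [386. 289.] [ 0.51  -0.081  0.12 ]
spray_bottle 0.67 [131. 299.] [0.504 0.424 0.12 ]
1.2 [0.25465584 0.5155223  0.24997481] [ 2.27380155e-01  9.73806071e-01 -1.24517089e-05 -4.60103907e-06]
```

```bash
python3 - <<'E'
import cv2
b=cv2.imread("pics/top0.png");cv2.imwrite("pics/topc.png",cv2.resize(b[150:390,240:560],None,fx=2.5,fy=2.5,interpolation=cv2.INTER_CUBIC))
E
```

```text
(no output)
```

View pics/topc.png

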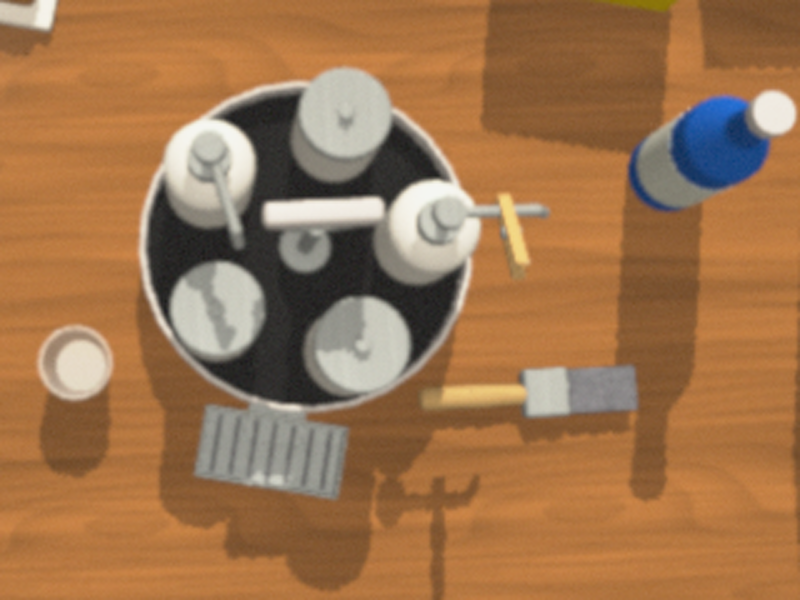

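View pics/scene0.png

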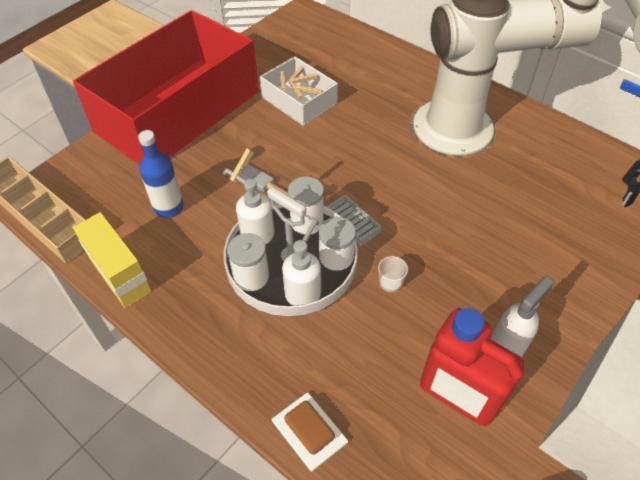

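The top crop shows the pegged jar on the right, with its spout tip at about crop (547,210). The handle bar runs from (263,216) to (384,211), and the tray corners are around (196–349, 404–497). The dosing cup is at (75,363) and the brush at (530,390). The scene view agrees, with the jug and spray bottle on the robot's left.

```bash
python3 - <<'E'
from h import *
b=imaging.capture("top");a=imaging.capture("scene")
P=lambda c,z: atz(b,np.array(c)/2.5+[240,150],z)
# handle by mask, both views triangulated
pts=[]
for p in(a,b):
    r=imaging.regions_of(p,"handle")[0]; m=r["pixels"]; print("mask",m.sum(),r["p"],np.array(r["position"])*[640,480])
e1,e2=P((263,216),.21),P((384,211),.21); print("bar",e1,e2,(e1+e2)/2,np.linalg.norm(e1-e2))
d=e2-e1; print("bar -x angle deg",np.degrees(np.arctan2(d[1],d[0])))
q=[P(c,.022) for c in((207,404),(349,427),(338,497),(196,474))]; t=np.mean(q,0)
print("tray",t,[np.linalg.norm(q[i]-q[(i+1)%4]).round(3) for i in range(4)])
l=q[1]-q[0]+q[2]-q[3]; print("long side ang",np.degrees(np.arctan2(l[1],l[0])))
rim=np.array([P(c,.05) for c in((142,240),(472,240),(305,82),(305,412))]); print("rim",rim.round(3))
print("spout",P((547,210),.169),"plain tip",P((238,245),.169),"plain head",P((208,147),.194))
# project bar hypothesis into scene
c=(e1+e2)/2; c[2]=.205; print("scene bar ends",proj(a,[e1,e2]).round())
E
```

```text
mask 1027 0.71 [285.184 209.184]
mask 784 0.91 [364.608 236.304]
bar [ 6.02641284e-01 -5.24726363e-04  2.10000000e-01] [ 0.60390551 -0.0886265   0.21      ] [ 0.6032734  -0.04457561  0.21      ] 0.08811084401013787
bar -x angle deg -89.17788373145481
tray [ 0.42990932 -0.01118083  0.022     ] [np.float64(0.123), np.float64(0.06), np.float64(0.123), np.float64(0.06)]
long side ang -100.85791631749419
rim [[ 0.611  0.095  0.05 ]
 [ 0.603 -0.186  0.05 ]
 [ 0.745 -0.049  0.05 ]
 [ 0.462 -0.038  0.05 ]]
spout [ 0.60806782 -0.21967673  0.169     ] plain tip [0.58765377 0.01708352 0.169     ] plain head [0.65828849 0.03777875 0.194     ]
scene bar ends [[303. 210.]
 [268. 189.]]
```

jog_arm:
  moves:
    - [[-0.05,-0.03,-0.1],[0,0,0],85]
    - [[-0.15,-0.09,-0.25],[0,0,0],85]
    - [[-0.3,-0.18,-0.4],[0,0,0],85]
    - [[-0.5,-0.31,-0.4],[0,0,0],85]
    - [[-0.7,-0.43,-0.4],[0,0,0],85]
    - [[-0.9,-0.56,-0.4],[0,0,0],85]
    - [[-1,-0.62,-0.4],[0,0,0],85]

```text
t: 2.1
position: [0.3805, 0.313, 0.3302]
ee_rot: [0.229, 0.973, -0.0, 0.001]
contact_force: [-0.2, 0.5, 0.1]
gripper_width: 0.997
finger_force: 0.0
```

jog_arm:
  moves:
    - [[-0.1,-0.06,0],[0,0,0],85]
    - [[-0.3,-0.19,0],[0,0,0],85]
    - [[-0.5,-0.31,0],[0,0,0],85]
    - [[-0.7,-0.43,0],[0,0,0],85]
    - [[-0.9,-0.56,0],[0,0,0],85]
    - [[-1,-0.62,0],[0,0,0],85]

```text
t: 2.7
position: [0.5048, 0.1128, 0.3299]
ee_rot: [0.229, 0.973, -0.0, 0.0]
contact_force: [-0.1, 1.3, -0.6]
gripper_width: 0.995
finger_force: 0.0
```

jog_arm:
  moves:
    - [[-0.1,-0.06,0],[0,0,0.07],85]
    - [[-0.2,-0.12,0],[0,0,0.15],85]
    - [[-0.3,-0.18,0],[0,0,0.23],85]
    - [[-0.4,-0.25,0],[0,0,0.31],85]
    - [[-0.5,-0.31,0],[0,0,0.39],85]
    - [[-0.6,-0.37,0],[0,0,0.47],85]
    - [[-0.7,-0.44,0],[0,0,0.55],85]
    - [[-0.78,-0.48,0],[0,0,0.63],85]
    - [[-0.81,-0.5,0],[0,0,0.7],85]
    - [[-0.81,-0.5,0],[0,0,0.7],85]

```text
t: 3.7
position: [0.6047, -0.0464, 0.3296]
ee_rot: [0.703, 0.711, -0.0, -0.0]
contact_force: [-0.2, 0.2, -0.6]
gripper_width: 0.998
finger_force: 0.0
```

```bash
python3 - <<'E'
from h import *
from scipy.spatial.transform import Rotation as R
s=sense();M=R.from_quat(s["ee_rot"]).as_matrix();print(s["t"],s["position"],M.round(4).tolist(),s["joint_positions"])
d=np.array([.604,-.045,.207])-s["position"];print("tool shift share",M.T@d/.2,"y ang",np.degrees(np.arctan2(M[1,1],M[0,1])))
p=imaging.capture("scene");cv2.imwrite("pics/s1.png",p["pixels"][:,:,::-1])
E
```

```text
3.7 [ 0.60468097 -0.04635019  0.32963074] [[-0.0108, 0.9999, -0.0005], [0.9999, 0.0108, -0.0], [-0.0, -0.0005, -1.0]] [-2.75437527e-01  2.00354672e-01  1.39349605e+00 -1.71689583e-04
  1.54818457e+00 -2.86263048e-01]
tool shift share [ 0.00681177 -0.00304146  0.61315492] y ang 0.6204807662820558
```

View pics/s1.png

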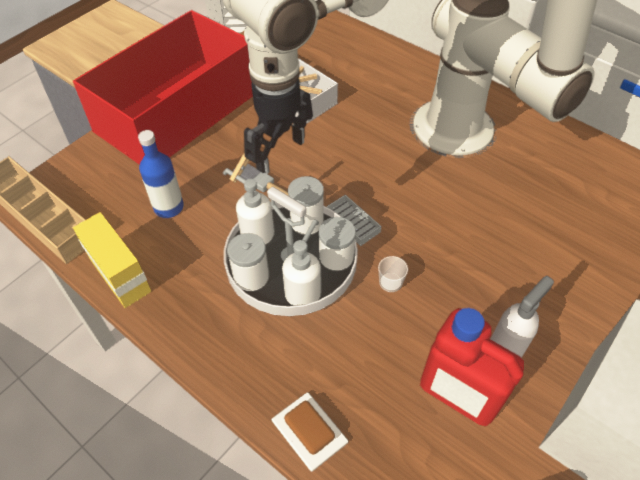

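The gripper hovers above the bar, with its fingers near pixel (275,145), and nothing in the scene has moved. Next I lower it and grip.

jog_arm:
  moves:
    - [[0.007,-0.003,0.08],[0,0,0],85]
    - [[0.007,-0.003,0.18],[0,0,0],85]
    - [[0.007,-0.003,0.28],[0,0,0],85]
    - [[0.007,-0.003,0.38],[0,0,0],85]
    - [[0.007,-0.003,0.46],[0,0,0],85]
    - [[0.007,-0.003,0.53],[0,0,0],85]
    - [[0.007,-0.003,0.58],[0,0,0],85]
    - [[0.007,-0.003,0.61],[0,0,0],85]
    - [[0.007,-0.003,0.61],[0,0,0],85]

```text
t: 4.65
position: [0.6035, -0.0439, 0.2074]
ee_rot: [0.703, 0.712, -0.0, -0.0]
contact_force: [-1.0, -0.1, -0.7]
gripper_width: 0.995
finger_force: 0.0
```

jog_arm:
  moves:
    - [[0,0,0],[0,0,0],0]
    - [[0,0,0],[0,0,0],0]
    - [[0,0,0],[0,0,0],0]
    - [[0,0,0],[0,0,0],0]
    - [[0,0,0],[0,0,0],0]
    - [[0,0,0],[0,0,0],0]
    - [[0,0,0],[0,0,0],0]
    - [[0,0,0],[0,0,0],0]
  grip_force: 50

```text
t: 5.45
position: [0.6042, -0.044, 0.2085]
ee_rot: [0.703, 0.712, 0.0, 0.001]
contact_force: [2.1, -0.2, 2.9]
gripper_width: 0.199
finger_force: 52.3
```

```bash
python3 - <<'E'
from h import *
s=sense();print({k:np.round(s[k],4) for k in s})
E
```

```text
{'t': np.float64(5.45), 'joint_positions': array([-2.7200e-01,  2.6850e-01,  1.5523e+00,  1.0000e-04,  1.3195e+00,
       -2.8460e-01]), 'qvel': array([0.0005, 0.0003, 0.001 , 0.0011, 0.0012, 0.0008]), 'effort': array([ -0.2802, -41.8199, -30.7502,  -0.1346,   0.3601,   0.0985]), 'position': array([ 0.6042, -0.044 ,  0.2085]), 'ee_rot': array([7.027e-01, 7.115e-01, 4.000e-04, 5.000e-04]), 'contact_force': array([ 2.0627, -0.2314,  2.8619]), 'torque': array([ 0.0399, -0.212 ,  0.0159]), 'finger_force': np.float64(52.2857), 'gripper_width': np.float64(0.1994)}
```

The fingers are on the 18 mm bar at 52 N, so I turn it clockwise smoothly.

jog_arm:
  moves:
    - [[0,0,0],[0,0,0.01],0]
    - [[0,0,0],[0,0,0.03],0]
    - [[0,0,0],[0,0,0.06],0]
    - [[0,0,0],[0,0,0.1],0]
    - [[0,0,0],[0,0,0.14],0]
    - [[0,0,0],[0,0,0.18],0]
    - [[0,0,0],[0,0,0.22],0]
    - [[0,0,0],[0,0,0.26],0]
    - [[0,0,0],[0,0,0.29],0]
    - [[0,0,0],[0,0,0.3],0]

```text
t: 6.45
position: [0.6037, -0.044, 0.2085]
ee_rot: [0.85, 0.527, -0.0, -0.0]
contact_force: [-0.5, 0.6, 5.7]
gripper_width: 0.2
finger_force: 52.8
```

```bash
python3 - <<'E'
from h import *
s=sense();print({k:np.round(s[k],4) for k in s})
p=imaging.capture("top");cv2.imwrite("pics/t2.png",cv2.resize(p["pixels"][120:420,220:620,::-1],None,fx=2,fy=2))
E
```

```text
{'t': np.float64(6.45), 'joint_positions': array([-0.2721,  0.2683,  1.5526,  0.    ,  1.3208,  0.1884]), 'qvel': array([ 0.0023,  0.0008,  0.0013,  0.    , -0.0014,  0.1198]), 'effort': array([ -0.4673, -40.3568, -30.6601,  -0.0893,  -0.3949,   0.1029]), 'position': array([ 0.6037, -0.044 ,  0.2085]), 'ee_rot': array([ 8.498e-01,  5.270e-01, -0.000e+00, -1.000e-04]), 'contact_force': array([-0.483 ,  0.5534,  5.6852]), 'torque': array([0.1051, 0.1402, 0.1492]), 'finger_force': np.float64(52.7708), 'gripper_width': np.float64(0.1999)}
```

View pics/t2.png

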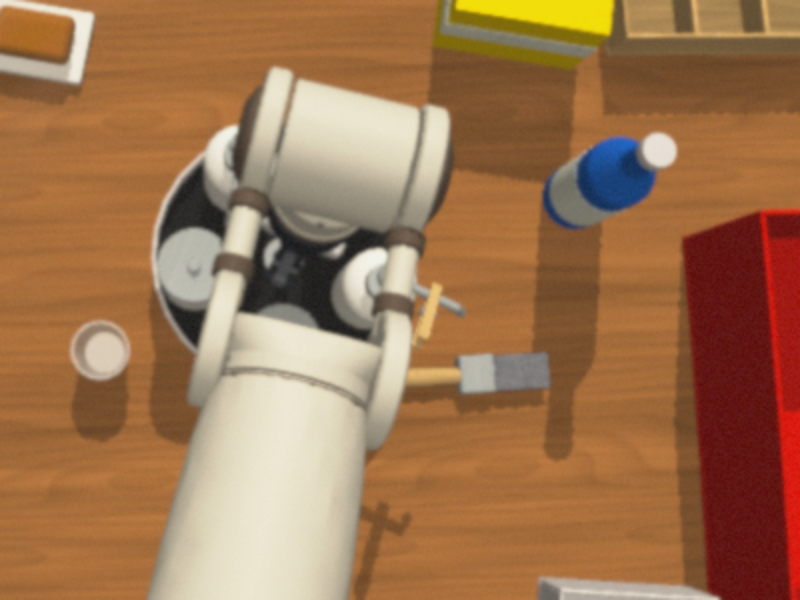

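The turntable has followed the handle: the spout tip is now at (462,312) in the crop and the jars are in place. I keep turning.

jog_arm:
  moves:
    - [[0,0,0],[0,0,0.015],0]
    - [[0,0,0],[0,0,0.045],0]
    - [[0,0,0],[0,0,0.09],0]
    - [[0,0,0],[0,0,0.14],0]
    - [[0,0,0],[0,0,0.19],0]
    - [[0,0,0],[0,0,0.24],0]
    - [[0,0,0],[0,0,0.29],0]
    - [[0,0,0],[0,0,0.34],0]
    - [[0,0,0],[0,0,0.38],0]
    - [[0,0,0],[0,0,0.4],0]

```text
t: 7.5
position: [0.6032, -0.0435, 0.2085]
ee_rot: [0.971, 0.239, -0.001, -0.001]
contact_force: [-3.5, 3.1, 7.2]
gripper_width: 0.2
finger_force: 53.2
```

jog_arm:
  moves:
    - [[0,0,0],[0,0,0.015],0]
    - [[0,0,0],[0,0,0.05],0]
    - [[0,0,0],[0,0,0.1],0]
    - [[0,0,0],[0,0,0.15],0]
    - [[0,0,0],[0,0,0.21],0]
    - [[0,0,0],[0,0,0.27],0]
    - [[0,0,0],[0,0,0.32],0]
    - [[0,0,0],[0,0,0.37],0]
    - [[0,0,0],[0,0,0.41],0]
    - [[0,0,0],[0,0,0.43],0]

```text
t: 8.5
position: [0.6031, -0.0427, 0.2085]
ee_rot: [0.995, -0.096, -0.001, -0.001]
contact_force: [-3.9, 5.1, 7.1]
gripper_width: 0.202
finger_force: 53.2
```

jog_arm:
  moves:
    - [[0,0,0],[0,0,0],0]
    - [[0,0,0],[0,0,0],0]
    - [[0,0,0],[0,0,0],0]

```text
t: 8.8
position: [0.6031, -0.0428, 0.2085]
ee_rot: [0.995, -0.095, -0.001, -0.001]
contact_force: [-5.9, 4.7, 7.5]
gripper_width: 0.202
finger_force: 53.1
```

```bash
python3 - <<'E'
from h import *
from scipy.spatial.transform import Rotation as R
s=sense();print({k:np.round(s[k],4) for k in s})
M=R.from_quat(s["ee_rot"]).as_matrix();print("y ang",np.degrees(np.arctan2(M[1,1],M[0,1])))
p=imaging.capture("scene")
g=np.radians(169.1);f=np.array([np.cos(g),np.sin(g)]);ax=np.array([.6045,-.0448])
print("expected spout px",proj(p,[[*(ax+.172*f),.169]]), "tray c",proj(p,[[*(ax+.178*f),.022]]))
for r in imaging.boxes_of(p,"spout")[:2]: print(r["p"],np.array(r["position"])*[640,480])
cv2.imwrite("pics/s3.png",cv2.resize(p["pixels"][100:340,200:460,::-1],None,fx=2.5,fy=2.5,interpolation=cv2.INTER_CUBIC))
p=imaging.capture("top");cv2.imwrite("pics/t3.png",cv2.resize(p["pixels"][120:420,220:620,::-1],None,fx=2,fy=2))
E
```

```text
{'t': np.float64(8.8), 'joint_positions': array([-0.2712,  0.2679,  1.5532,  0.0016,  1.3229,  1.4902]), 'qvel': array([-0.0008,  0.0004, -0.    , -0.0017, -0.0013,  0.0009]), 'effort': array([-2.74220e+00, -3.91874e+01, -3.12088e+01, -8.34100e-01,
       -1.45510e+00, -1.17000e-02]), 'position': array([ 0.6031, -0.0428,  0.2085]), 'ee_rot': array([ 0.9954, -0.0953, -0.001 , -0.001 ]), 'contact_force': array([-5.9077,  4.7036,  7.5342]), 'torque': array([0.6051, 0.5595, 0.0074]), 'finger_force': np.float64(53.0709), 'gripper_width': np.float64(0.2018)}
y ang -100.93842041401946
expected spout px [[351.63628988 172.23188458]] tray c [[351.18521572 215.83816903]]
0.73 [324.928 202.608]
```

View pics/s3.png

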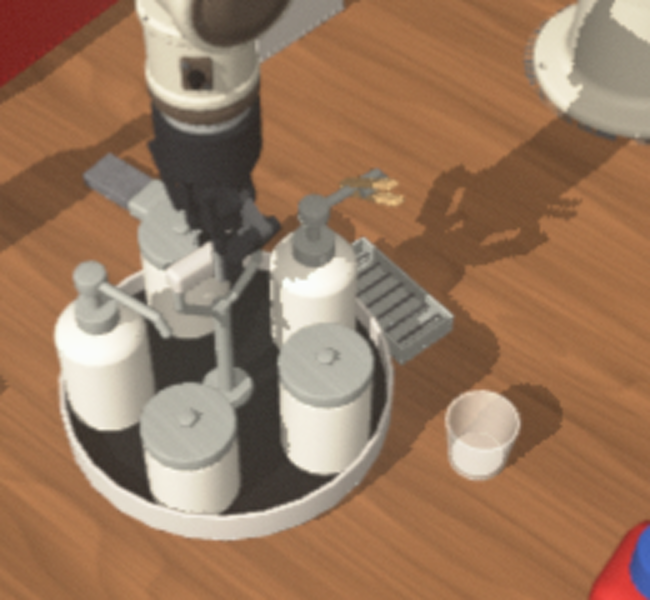

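View pics/t3.png

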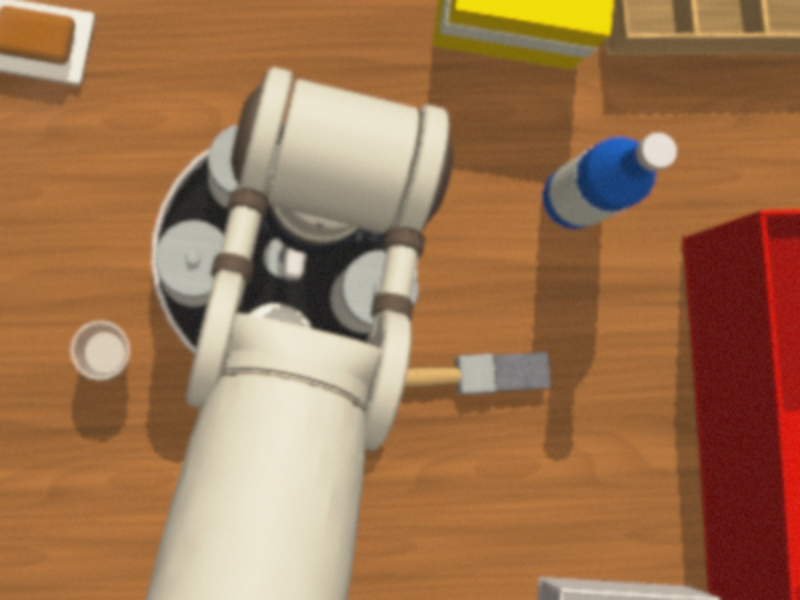

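In the scene crop the pegged spout tip is at about (385,175), which is full-picture pixel (354,170). That lies over the tray, all jars are standing, and the cup and brush have not moved. I check the offset and hand in.

```bash
python3 - <<'E'
from h import *
p=imaging.capture("scene")
g=np.radians(169.1);f=np.array([np.cos(g),np.sin(g)]);n=np.array([-f[1],f[0]])
w=atz(p,(354,170),.169)[:2]-[.6045,-.0448]
print("front",w@f,"lateral",w@n)
s=sense();print(s["finger_force"],np.abs(s["qvel"]).max())
if abs(w@n)<.009 and .155<w@f<.2: print(env.sign_off())
E
```

```text
front 0.1800216445506322 lateral 0.0016235031855617438
53.07079017162323 0.001679902160834761
the job is handed in; nothing more can be done
None
```

Job handed in: the pegged jar's spout measures about 2 mm off the drip tray's middle line, and the gripper is still closed on the handle at about 53 N; the pictures show the jars standing and nothing else on the table disturbed.

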